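Refill the spice rack in the same order

TASK

Move the four white spice containers from the steel tray into the empty wooden rack, one in each bay, keeping their order: the one that stood next to the tray's handle goes next to the rack's handle, and so on along the row. Keep them upright, and leave each standing on the floor of its bay.

Things in the scene. Friction and masses are not known exactly. Their poses are not given: they have to be found in the camera images.
- slim_mid (a point): White stoneware with a plain cork top: tall slim round canister, 32 mm across, 74 mm tall, straight sides; about 0.08 to 0.25 kg, loose. The point is on its axis, half-way up (37 mm above its foot); z points up out of the top.
- square_mid (a point): White stoneware with a plain cork top: square canister, 40 x 40 mm, 68 mm tall, its faces square to its x and y axes (its cork lid, the top 12 mm, is 36 mm square); about 0.08 to 0.25 kg, loose. The point is on its axis, half-way up (34 mm above its foot); z points up out of the top.
- bottle_mid (a point): White stoneware with a plain cork top: small bottle with shoulders, 70 mm tall: straight round body 42 mm across up to 46 mm above its foot, then narrowing to a neck 22 mm across at 55 mm; about 0.08 to 0.25 kg, loose. The point is on its axis, half-way up (35 mm above its foot); z points up out of the top.
- pot_mid (a point): White stoneware with a plain cork top: low wide round pot, 44 mm across up to 53 mm, with a small knob on its lid, 60 mm tall in all; about 0.08 to 0.25 kg, loose. The point is on its axis, half-way up (30 mm above its foot); z points up out of the top.
- cup_slim: The shallow square metal cup on the steel tray in which slim stands at the start; it stays there, fixed, and all four cups look alike. 66 x 66 mm outside, 62 mm inside; origin at the centre of its underside (4 mm above the worktop), inner floor 4 mm above the origin, rim 12 mm above the origin; axes parallel to the tray's.
- cup_square: The shallow square metal cup on the steel tray in which square stands at the start; it stays there, fixed, and all four cups look alike. 66 x 66 mm outside, 62 mm inside; origin at the centre of its underside (4 mm above the worktop), inner floor 4 mm above the origin, rim 12 mm above the origin; axes parallel to the tray's.
- cup_bottle: The shallow square metal cup on the steel tray in which bottle stands at the start; it stays there, fixed, and all four cups look alike. 66 x 66 mm outside, 62 mm inside; origin at the centre of its underside (4 mm above the worktop), inner floor 4 mm above the origin, rim 12 mm above the origin; axes parallel to the tray's.
- cup_pot: The shallow square metal cup on the steel tray in which pot stands at the start; it stays there, fixed, and all four cups look alike. 66 x 66 mm outside, 62 mm inside; origin at the centre of its underside (4 mm above the worktop), inner floor 4 mm above the origin, rim 12 mm above the origin; axes parallel to the tray's.
- tray: The steel tray the things stand in at the start, fixed, 78 x 278 mm with a wire handle loop at one end; origin under its middle on the worktop (z = 0). Its four cups stand in one row along its y axis, centres at y = +102, +34, -34 and -102 mm, x = 0; the handle is at the +y end (sticking out to y = 182 mm). The cups' inner floors are 8 mm above the worktop.
- rack: The wooden rack to be filled, fixed and empty at the start, 78 x 278 mm with a flat wooden paddle handle at one end; origin under its middle on the worktop (z = 0). Four square bays in one row along its y axis, centres at y = +102, +34, -34 and -102 mm, x = 0; each 62 mm square inside, floor 8 mm and rims 16 mm above the worktop; the handle is at the +y end (sticking out to y = 178 mm).
Things that resemble listed ones, but are neither listed nor needed, are in the scene too. What is shaped like the part that bears square_mid but pink or turquoise is not meant. What is shaped like the part that bears pot_mid but green is not meant.

How it is judged:
By the outcome, as a careful person would: the job done as asked, in the order asked, and still so for the second after the job is handed in, with the robot touching nothing.
It also fails if it takes over 106 s, if anything falls off the work surface, if the arm or the gripper's body presses on something with over 40 N, if the wrist force passes 120 N, or if a joint passes its speed limit or range.

ROBOT

A 6-joint arm with a two-finger parallel gripper is mounted at the origin on the work surface. World frame = base frame: x ahead of the robot, y to its left, z up, the work surface at z = 0. Lengths are in m, angles in rad, forces in N, time in s.
With the tool pointing down it reaches from about 0.425 to 0.925 m from the base axis. Payload 12.5 kg.
Tool frame: the origin (TCP) lies on the centre line of the jaws, within the pads' length; the fingertips stand ctrl.tip_reach ahead of it and the grasp point (between the pads) lies 5 mm behind it (ctrl.tip_reach is the distance from the TCP to the fingertips, in m); z points along the fingers, y is the line along which they close (so a half turn about z gives the same grasp; the last joint's range is limited). The gripper opens to 85 mm and grips with 20 to 120 N. Pads are 22 mm wide; open, the fingers measure 114 mm over their backs; the gripper's body (76 mm by 85 mm) begins 54 mm behind the grasp point. The pads swing forward as they close: fully open they stand 13 mm farther back than shut.
Start: joints at [-1.234, 0.491, 1.559, -0, 1.092, -0.106], TCP at [0.268, -0.565, 0.245] pointing down, gripper open.
Joint ranges: [-3.1, 3.1], [-0.84, 2.19], [0.05, 2.79], [-1.13, 4.28], [0.06, 2.93], [-2.69, 2.69]. Speed limits (rad/s): [2.22, 2.22, 2.79, 3.14, 3.14, 3.14].

INTERFACE

Orientations are given as a unit quaternion [w, x, y, z].
In Python, from bench import ctrl gives the robot as it stands.
- The arm moves only by the tool jog_arm, never from a script. Its argument "commands" is a list of rows, each a list of 7 numbers: the shift along the world's x, y, z in units of 50 mm (1.0 is 50 mm), then the turn, a rotation vector about the world's x, y, z in degrees, then the opening, from -1 (shut) to 1 (fully open), so that 0 is half open. In form: [[tx, ty, tz, ax, ay, az, hand], ...]. A call has exactly 10 rows; each row is the pose to reach, as a shift and turn from the pose commanded when the call began; what a row does not reach only later rows make up. A row lasts 1/10 s, in which the tool goes at most 50 mm and 8.59 degrees, less where a joint would pass 70% of its speed; a pose out of reach is approached as far as the arm can. A call with a gripper value outside its range is refused whole. The fingers move at their own pace and stop on an object; "squeeze" is the grip in N (left out, the last holds). Time passes only in rows, so rows that repeat a pose let the fingers close, or fill a call up. It gives the time, the measured TCP pose, the force, the opening and the grip force at its end, in the units of the state.
- ctrl.sense(): the state, without advancing time (a new reading comes with each control period).
- ctrl.snapshot(name): name is "side" or "top" or "wrist"; returns the picture (400x640x3 uint8, red, green, blue); there is no depth.
- ctrl.camera_model(name): a dict with "fx", "fy", "cx", "cy" (pixels), "R" (3x3) and "t" (3): a world point X has camera coordinates R X + t. Camera axes: x right, y down, z forward; pixel columns grow to the right and rows downward; lengths in m; the calibration is good to about 2 mm. A picture is of the moment at which its call begins: read the wrist's pose just before it. camera_model takes no time and is no camera call; for the wrist camera it gives the pose at the moment of the call.
- ctrl.hand_in(): hands the job in; it is judged then, once.
Trained networks look in the newest picture that a camera, given by its name, has taken for a name from the list of things; names that differ only in an ending like _2 or _b are one class to them, and where a whole thing is asked for, a point or a joint stands for the part that bears it (a point fixed in the world has none). Each returns a list of dicts, best first, with "conf" (0 to 1); they miss things now and then, are a little off and sometimes report something else, mostly with a low value. They report only what shows in the picture. A call takes as long as a camera call. They do not tell look-alikes from the thing itself.
- ctrl.outline_of(camera, target): "pixels" (400x640 bool, what is visible of it) and "point" ([column, row] in pixels, amid what is visible of it).
- ctrl.mark_of(camera, target): "point" ([column, row] in pixels: a listed point, or the origin of a listed thing).
The state is a dict: "time_s": time; "qpos": joint angles; "qvel": joint speeds; "tau": joint torques, N m; "ee_pos": TCP position; "tool_rot": TCP orientation; "wrist_force": force on the tool from outside, world axes, zero at the start; "wrist_torque": the same for the moment, N m; "finger_gap": finger opening in m; "grip_force": force on a finger pad.
Only numpy, scipy, OpenCV 4.12 (cv2) and the standard library are available. Lean on these libraries where they do the work, as an engineer would, in place of code of your own. Each camera call takes 0.05 s, during which the arm holds its last target. There are 200 camera calls.

## Working session

There is one attempt and no reset: what is moved stays moved. The work goes in short steps, Python scripts to look and compute and a tool call to move; the robot and the scene stay as the last step left them, time stands still between calls to the robot, and variables do not carry over. Pictures are saved under pics/ and viewed, at most 14 in all, crops included, and the job is handed in when it is done.

Besides the shell and the picture viewer there is one more tool, called after ">>>" in YAML: its name, and indented under it one key for each argument. jog_arm: Moves the arm, as the interface text tells. Its arguments: {"type":"object","properties":{"commands":{"type":"array"},"squeeze":{"type":"number"}},"required":["commands"]}

```bash
ls; mkdir -p pics
python3 - <<'E'
from bench import ctrl
import cv2,numpy as np
s=ctrl.sense();print(s['time_s'],s['ee_pos'],s['tool_rot'],s['finger_gap'],ctrl.tip_reach)
for c in ['top','side']:
    im=ctrl.snapshot(c);cv2.imwrite(f'pics/{c}0.png',im[:,:,::-1])
    for n in ['slim_mid','square_mid','bottle_mid','pot_mid','tray','rack','cup_slim']:
        print(c,n,[(np.round(d['point'],1).tolist(),round(d['conf'],2)) for d in ctrl.mark_of(c,n)][:6])
E
```

```text
pics
0.0 [ 0.26775241 -0.56450636  0.24468097] [-5.90101861e-04  9.75594893e-01  2.19577445e-01 -5.20332120e-05] 0.08501309961750636 0.014
top slim_mid [([363.6, 151.9], 0.62)]
top square_mid [([428.8, 256.8], 0.92), ([469.7, 253.4], 0.9), ([438.6, 201.5], 0.77)]
top bottle_mid [([415.3, 187.6], 0.59)]
top pot_mid [([310.8, 186.9], 0.91), ([387.7, 170.7], 0.68)]
top tray [([395.7, 182.3], 0.63)]
top rack [([189.2, 175.7], 0.95)]
top cup_slim [([362.0, 155.4], 0.8)]
side slim_mid [([369.0, 232.3], 0.67)]
side square_mid [([241.4, 329.6], 0.82), ([241.8, 293.0], 0.74), ([310.1, 294.0], 0.63)]
side bottle_mid [([330.4, 271.0], 0.87)]
side pot_mid [([349.5, 251.9], 0.93), ([329.8, 204.4], 0.57)]
side tray [([339.3, 276.3], 0.63)]
side rack [([331.9, 152.1], 0.61)]
side cup_slim [([369.8, 244.2], 0.88)]
```

View pics/top0.png

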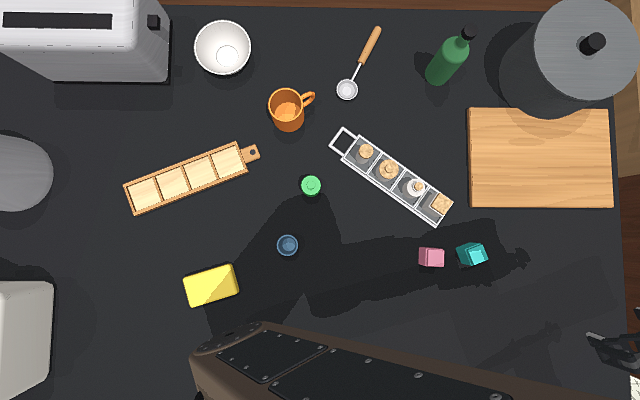

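View pics/side0.png

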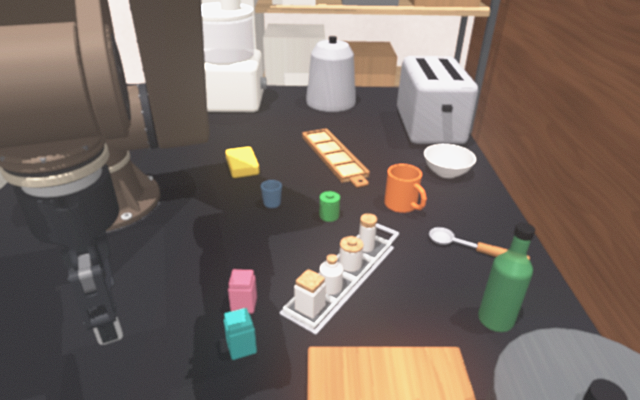

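The top picture shows the tray with its handle at (342,140). From there the row runs slim (366,151), pot (388,170), bottle (415,188) and square (440,203). The rack's bays run from (140,195) to (230,160), with its handle at (252,152).

Possible mix-ups:
- **Square:** pink (431,257) and turquoise (472,254) are not meant. The white one at (440,203) is.
- **Pot:** green (311,186) is not meant. The white one at (388,170) is.
- **Others:** the blue cup (287,245) is irrelevant.

```bash
cat > h.py <<'E'
from bench import ctrl
import cv2,numpy as np
from scipy.optimize import minimize,least_squares
def proj(m,X):
    c=np.asarray(X)@np.array(m['R']).T+m['t']; return np.c_[m['fx']*c[:,0]/c[:,2]+m['cx'],m['fy']*c[:,1]/c[:,2]+m['cy']]
def onz(m,p,z):
    d=np.array(m['R']).T@[(p[0]-m['cx'])/m['fx'],(p[1]-m['cy'])/m['fy'],1.]; o=-np.array(m['R']).T@m['t']
    return o+d*(z-o[2])/d[2]
def body(pose,P):
    x,y,a=pose; c,s=np.cos(a),np.sin(a); P=np.asarray(P,float)
    return np.c_[x+c*P[:,0]-s*P[:,1],y+s*P[:,0]+c*P[:,1],P[:,2]]
def box(x,y0,y1,z0,z1): return [[i,j,k] for i in(-x,x) for j in(y0,y1) for k in(z0,z1)]
E
python3 - <<'E'
from h import *
M={c:ctrl.camera_model(c) for c in('top','side')}
Z=dict(slim_mid=.045,pot_mid=.038,bottle_mid=.043,square_mid=.042)
pts={'top':dict(slim_mid=[363.6,151.9],square_mid=[438.6,201.5],bottle_mid=[415.3,187.6],pot_mid=[387.7,170.7]),
'side':dict(slim_mid=[369,232.3],square_mid=[310.1,294],bottle_mid=[330.4,271],pot_mid=[349.5,251.9])}
P={}
for n in Z:
    q=[onz(M[c],pts[c][n],Z[n])[:2] for c in M]; P[n]=np.mean(q,0); print(n,np.round(q,4).tolist())
print('tray',[np.round(onz(M[c],p,0),4).tolist() for c,p in(('top',[395.7,182.3]),('side',[339.3,276.3]))])
print('rack',[np.round(onz(M[c],p,0),4).tolist() for c,p in(('top',[189.2,175.7]),('side',[331.9,152.1]))])
for nm,hand in(('rack',[.018,.139,.178,0.004,.014]),('tray',[.03,.139,.182,.004,.012])):
    masks={c:ctrl.outline_of(c,nm)[0]['pixels'] for c in M}
    H=box(*hand); B=box(.039,-.139,.139,0,.016)
    def cost(p,cams=M):
        e=0
        for c in cams:
            im=np.zeros((1600,2560),np.uint8)
            for Q in(B,H): cv2.fillConvexPoly(im,cv2.convexHull(np.round(proj(M[c],body(p,Q))*4+1.5).astype(np.int32)),1)
            r=cv2.resize(im.astype(np.float32),(640,400),interpolation=cv2.INTER_AREA); 
            k=cv2.morphologyEx(masks[c].astype(np.uint8),cv2.MORPH_CLOSE,np.ones((9,9))) if nm=='tray' else masks[c]
            e+=np.abs(r-k).sum()/k.sum()
        return e
    if nm=='rack':
        a=onz(M['top'],[189.2,175.7],0);b=onz(M['top'],[252,152],.01)
    else: a=onz(M['top'],[395.7,182.3],0);b=onz(M['top'],[342,140],.01)
    p0=[a[0],a[1],np.arctan2(-(b-a)[0],(b-a)[1])]
    for cams in(('top','side'),('top',),('side',)):
        r=minimize(cost,p0,args=(cams,),method='Nelder-Mead',options=dict(initial_simplex=np.array(p0)+np.array([[0,0,0],[.01,0,0],[0,.01,0],[0,0,.1]])))
        print(nm,cams,np.round(r.x,4),r.fun)
    if nm=='tray' : pass
ys=dict(slim_mid=.102,pot_mid=.034,bottle_mid=-.034,square_mid=-.102)
f=lambda p:np.concatenate([body(p,[[0,ys[n],0]])[0,:2]-P[n] for n in ys])
r=least_squares(f,p0);print('tray from things',r.x.round(4),r.fun.round(4))
s=ctrl.sense();print(s['qpos'])
E
```

```text
slim_mid [[0.6013, -0.1738], [0.601, -0.1701]]
pot_mid [[0.5598, -0.2297], [0.5586, -0.2232]]
bottle_mid [[0.5208, -0.2911], [0.5197, -0.2829]]
square_mid [[0.4896, -0.3439], [0.4833, -0.3398]]
tray [[0.5383, -0.2562, 0.0], [0.5392, -0.2505, 0.0]]
rack [[0.5507, 0.2325, 0.0], [0.5425, 0.2593, -0.0]]
rack ('top', 'side') [ 0.5445  0.2372 -2.7547] 0.11302487681227996
rack ('top',) [ 0.5446  0.2369 -2.7572] 0.023736600306278714
rack ('side',) [ 0.5428  0.2433 -2.7507] 0.06395942790426153
tray ('top', 'side') [ 0.5422 -0.2551 -0.6236] 13.356872471899068
tray ('top',) [ 0.5361 -0.2503 -0.6735] 6.442921440261866
tray ('side',) [ 0.543  -0.2552 -0.6029] 6.876126126126126
tray from things [ 0.5418 -0.2568 -0.5915] [-0.0025 -0.0002  0.0015 -0.0022  0.0025  0.002  -0.0015  0.0004]
[-1.23357445e+00  4.90900152e-01  1.55889112e+00 -1.17413465e-05
  1.09168485e+00 -1.05589152e-01]
```

Positions are consistent (tray about (0.542, -0.257), yaw -34°; rack about (0.544, 0.238), yaw -158°). I'll move above the tray and check from near with the wrist camera.

>>> jog_arm:
  commands:
    - [0.7,0.8,0,0,0,4,1]
    - [1.4,1.6,0,0,0,8,1]
    - [2.1,2.4,0,0,0,12,1]
    - [2.8,3.2,0,0,0,16,1]
    - [3.5,4.0,0,0,0,20,1]
    - [4.2,4.8,0,0,0,24,1]
    - [4.9,5.6,0,0,0,28,1]
    - [5.2,6.0,0,0,0,30.7,1]
    - [5.2,6.0,0,0,0,30.7,1]
    - [5.2,6.0,0,0,0,30.7,1]
  squeeze: 40

```text
time_s: 2.0
ee_pos: [0.5282, -0.2639, 0.2452]
tool_rot: [0.0, 0.882, 0.471, -0.0]
wrist_force: [0.3, 0.6, -0.4]
finger_gap: 0.0852
grip_force: 0.0
```

```bash
cat > look.py <<'E'
from h import *
import sys
T=(.5418,-.2568,-.5915)
ys=dict(slim_mid=.102,pot_mid=.034,bottle_mid=-.034,square_mid=-.102); Z=dict(slim_mid=.045,pot_mid=.038,bottle_mid=.043,square_mid=.042)
s=ctrl.sense();print(s['time_s'],s['ee_pos'].round(4),s['tool_rot'].round(4),s['qpos'].round(2))
m=ctrl.camera_model('wrist');im=ctrl.snapshot('wrist');cv2.imwrite(sys.argv[1],im[:,:,::-1])
for n in ys:
    for d in ctrl.mark_of('wrist',n)[:4]: print(n,np.round(d['point'],1),round(d['conf'],2),onz(m,d['point'],Z[n])[:2].round(4))
for d in ctrl.mark_of('wrist','cup_slim')[:8]: print('cup',np.round(d['point'],1),round(d['conf'],2),onz(m,d['point'],.004)[:2].round(4))
for d in ctrl.mark_of('wrist','tray')[:2]+ctrl.mark_of('wrist','rack')[:1]: print('tray/rack',np.round(d['point'],1),round(d['conf'],2),onz(m,d['point'],0)[:2].round(4))
E
python3 look.py pics/w1.png
```

```text
2.0 [ 0.5282 -0.2639  0.2452] [ 0.000e+00  8.822e-01  4.709e-01 -1.000e-04] [-0.58  0.44  1.65 -0.    1.05  0.02]
slim_mid [326.9  72.4] 0.86 [ 0.5972 -0.1753]
pot_mid [204.9  15.1] 0.79 [ 0.5236 -0.0598]
bottle_mid [327.8 198. ] 0.87 [ 0.5216 -0.2923]
square_mid [245.4 279.7] 0.88 [ 0.3697 -0.3261]
square_mid [289.2 324.3] 0.7 [ 0.3767 -0.4156]
square_mid [324.2 246.5] 0.56 [ 0.4824 -0.3437]
cup [328.9  78.3] 0.96 [ 0.5993 -0.1785]
```

View pics/w1.png

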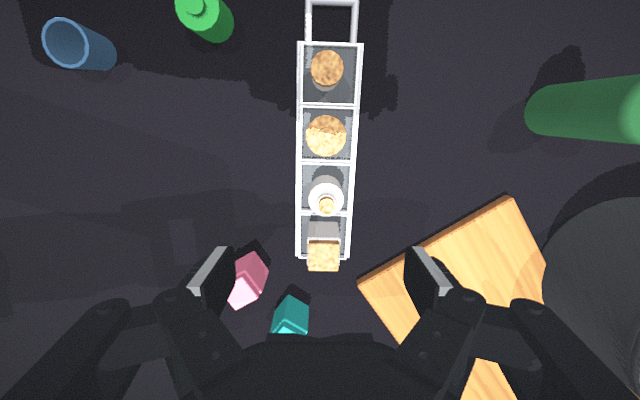

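The wrist picture shows the tray upright in the image, handle at (330,20): slim (327,68), pot (326,135), bottle (326,198), square (323,250). The pink one (248,280) and turquoise one (290,315) stand outside the tray, and the green pot at (205,15) is not meant. I'll refine with a close crop and the outlines.

```bash
cat > fit.py <<'E'
from h import *
m=ctrl.camera_model('wrist');im=ctrl.snapshot('wrist')
cv2.imwrite('pics/w1crop.png',cv2.resize(im[30:275,270:390],None,fx=2.4,fy=2.4,interpolation=cv2.INTER_CUBIC)[:,:,::-1])
cor=np.array([[299,43],[362,44],[350,258],[296,257]],float); B=[[-.033,.135,.016],[.033,.135,.016],[.033,-.135,.016],[-.033,-.135,.016]]
r=least_squares(lambda p:(proj(m,body(p,B))-cor).ravel(),(.5418,-.2568,-.5915));T=r.x;print('tray',T.round(4),r.fun.round(1))
c=lambda r0,z0,r1,z1:[[r*np.cos(t),r*np.sin(t),z] for r,z in((r0,z0),(r1,z1)) for t in np.linspace(0,6.28,24)]
S=dict(slim_mid=[c(.016,.008,.016,.082)],pot_mid=[c(.022,.008,.022,.061)],bottle_mid=[c(.021,.008,.021,.054),c(.021,.054,.011,.063),c(.011,.063,.011,.078)],
 square_mid=[[[i,j,k] for h,z0,z1 in((.020,.008,.064),(.018,.064,.076)) for i in(-h,h) for j in(-h,h) for k in(z0,z1)]])
ys=dict(slim_mid=.102,pot_mid=.034,bottle_mid=-.034,square_mid=-.102)
for n in S:
    x0=body(T,[[0,ys[n],0]])[0,:2]; px=proj(m,[[*x0,.05]])[0]
    L=[d for d in ctrl.outline_of('wrist',n) if np.hypot(*(np.array(d['point'])-px))<40]
    if not L: print(n,'none');continue
    k=L[0]['pixels']
    def cost(p):
        im=np.zeros((1600,2560),np.uint8)
        for Q in S[n]: cv2.fillConvexPoly(im,cv2.convexHull(np.round(proj(m,body((p[0],p[1],p[2] if n[1]=='q' else 0),Q))*4+1.5).astype(np.int32)),1)
        return np.abs(cv2.resize(im.astype(np.float32),(640,400),interpolation=cv2.INTER_AREA)-k).sum()/k.sum()
    p0=[*x0,T[2]]
    r=min((minimize(cost,np.array(p0)+[0,0,da],method='Nelder-Mead',options=dict(initial_simplex=np.array(p0)+[0,0,da]+np.array([[0,0,0],[.006,0,0],[0,.006,0],[0,0,.2]]))) for da in((0,.3,-.3) if n[1]=='q' else (0,))),key=lambda r:r.fun)
    cs,sn=np.cos(T[2]),np.sin(T[2]);d=r.x[:2]-x0
    print(n,r.x.round(4),round(r.fun,3),'offset in tray',np.round([cs*d[0]+sn*d[1],-sn*d[0]+cs*d[1]],4),k.sum())
E
python3 fit.py
```

```text
tray [ 0.5414 -0.2609 -0.6195] [ 2.  -1.3 -2.1 -0.6 -3.2  1.4  3.3  1.2]
slim_mid [ 0.5958 -0.1753 -0.4967] 0.084 offset in tray [-0.0054 -0.0007] 1060
pot_mid [ 0.5266 -0.2627  0.4027] 1.007 offset in tray [-0.011 -0.044] 1404
bottle_mid [ 0.5205 -0.2899 -0.4955] 0.05 offset in tray [-0.0002 -0.0017] 1176
square_mid [ 0.4823 -0.341  -0.6126] 0.052 offset in tray [-0.0016  0.0024] 1612
```

View pics/w1crop.png

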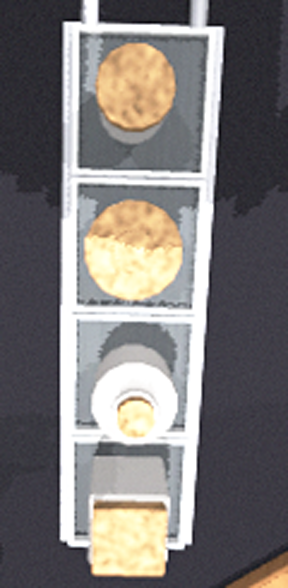

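The crop confirms four white things with cork tops in the tray's order, with the square's faces parallel to the tray. The pot's outline hit the wrong thing, so I'll take the pot from its lid at pixel (325.4,134.2). I'll also check the cutting board's corner at (358,285).

Run:
```python
from h import *
m=ctrl.camera_model('wrist')
print('pot',onz(m,[325.4,134.2],.062)); print('board',[onz(m,p,.018).round(3) for p in([358,285],[513,197],[400,345])])
R=(.5445,.2372,-2.756)
for n,y in(('slim',.102),('pot',.034),('bottle',-.034),('square',-.102)): print(n,body(R,[[0,y,0]])[0,:2].round(4))
```

```text
pot [ 0.56059255 -0.2276809   0.062     ]
board [array([ 0.482, -0.432,  0.018]), array([ 0.717, -0.432,  0.018]), array([ 0.48 , -0.557,  0.018])]
slim [0.5829 0.1427]
pot [0.5573 0.2057]
bottle [0.5317 0.2687]
square [0.5061 0.3317]
```

>>> jog_arm:
  commands:
    - [-0.3,-0.5,0,0,0,-0.5,0.4]
    - [-0.6,-1.0,-0.5,0,0,-1,0.4]
    - [-0.92,-1.54,-1.0,0,0,-1.2,0.4]
    - [-0.92,-1.54,-1.5,0,0,-1.2,0.4]
    - [-0.92,-1.54,-2.0,0,0,-1.2,0.4]
    - [-0.92,-1.54,-2.3,0,0,-1.2,0.4]
    - [-0.92,-1.54,-2.5,0,0,-1.2,0.4]
    - [-0.92,-1.54,-2.5,0,0,-1.2,0.4]
    - [-0.92,-1.54,-2.5,0,0,-1.2,0.4]
    - [-0.92,-1.54,-2.5,0,0,-1.2,0.4]
  squeeze: 40

```text
time_s: 3.65
ee_pos: [0.4822, -0.3419, 0.1213]
tool_rot: [0.001, 0.887, 0.461, 0.0]
wrist_force: [0.8, 0.3, -0.1]
finger_gap: 0.0597
grip_force: 0.0
```

```bash
python3 look.py pics/w2.png
```

```text
3.65 [ 0.4822 -0.3419  0.1213] [8.000e-04 8.875e-01 4.608e-01 3.000e-04] [-0.73  0.59  1.77 -0.    0.78 -0.12]
pot_mid [316.3   3.9] 0.67 [ 0.5598 -0.228 ]
bottle_mid [318.8 123.9] 0.6 [ 0.5184 -0.2897]
square_mid [273.4 337.9] 0.79 [ 0.3805 -0.4164]
square_mid [314.9 208.8] 0.74 [ 0.4798 -0.3394]
square_mid [197.1 271.6] 0.66 [ 0.37   -0.3283]
tray/rack [315.8 206.7] 0.42 [ 0.4731 -0.3496]
```

View pics/w2.png

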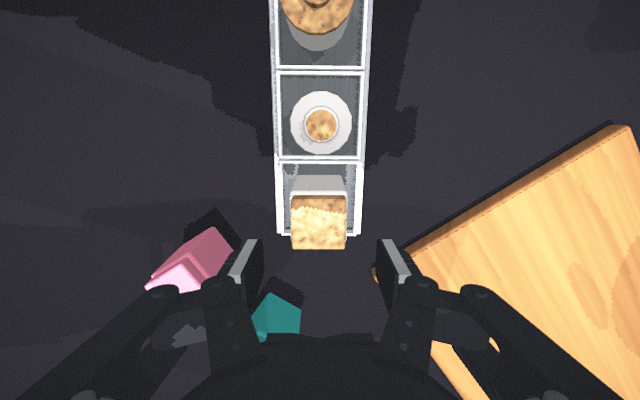

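The white square sits midway between the fingers (column 319; fingers at 247 and 393). Descend and close.

>>> jog_arm:
  commands:
    - [0,0,-0.4,0,0,0,0.4]
    - [0,0,-0.8,0,0,0,0.4]
    - [0,0,-1.2,0,0,0,0.4]
    - [0,0,-1.5,0,0,0,0.4]
    - [0,0,-1.66,0,0,0,0.4]
    - [0,0,-1.66,0,0,0,0.4]
    - [0,0,-1.66,0,0,0,-1]
    - [0,0,-1.66,0,0,0,-1]
    - [0,0,-1.66,0,0,0,-1]
    - [0,0,-1.66,0,0,0,-1]
  squeeze: 40

```text
time_s: 5.05
ee_pos: [0.4821, -0.342, 0.0381]
tool_rot: [0.001, 0.888, 0.461, 0.0]
wrist_force: [-1.4, 1.4, 5.1]
finger_gap: 0.0395
grip_force: 41.4
```

Gripped (39.5 mm, 41 N). Lift and carry toward the rack.

>>> jog_arm:
  commands:
    - [0,0,0.6,0,0,0,-1]
    - [0,0,1.4,0,0,0,-1]
    - [0,0,2.2,0,0,0,-1]
    - [0,0.6,2.4,0,0,4,-1]
    - [0,1.4,2.4,0,0,8,-1]
    - [0.1,2.3,2.4,0,0,13,-1]
    - [0.1,3.3,2.4,0,0,18,-1]
    - [0.2,4.3,2.4,0,0,23,-1]
    - [0.2,5.3,2.4,0,0,28,-1]
    - [0.2,6.3,2.4,0,0,33,-1]
  squeeze: 40

```text
time_s: 6.05
ee_pos: [0.4915, -0.0251, 0.1575]
tool_rot: [0.0, 0.719, 0.695, 0.0]
wrist_force: [0.9, -0.2, -0.6]
finger_gap: 0.0394
grip_force: 40.9
```

>>> jog_arm:
  commands:
    - [0.1,1.0,0,0,0,4,-1]
    - [0.1,2.0,0,0,0,8,-1]
    - [0.1,3.0,0,0,0,12,-1]
    - [0.2,4.0,0,0,0,16,-1]
    - [0.2,5.0,0,0,0,20,-1]
    - [0.2,6.0,0,0,0,23,-1]
    - [0.3,6.7,0,0,0,24.2,-1]
    - [0.3,7.18,0,0,0,24.2,-1]
    - [0.3,7.18,0,0,0,24.2,-1]
    - [0.3,7.18,0,0,0,24.2,-1]
  squeeze: 40

```text
time_s: 7.05
ee_pos: [0.5063, 0.3321, 0.1571]
tool_rot: [-0.0, 0.558, 0.83, -0.0]
wrist_force: [-0.2, -0.2, -2.3]
finger_gap: 0.0396
grip_force: 40.9
```

```bash
cat > rack.py <<'E'
from h import *
import sys
s=ctrl.sense();print(s['time_s'],s['ee_pos'].round(4),s['tool_rot'].round(4),s['finger_gap'],np.degrees(s['qpos'][5]))
m=ctrl.camera_model('wrist');im=ctrl.snapshot('wrist')
R=(.5445,.2372,-2.756)
o=im[:,:,::-1].copy()
for y in(.102,.034,-.034,-.102):
    q=proj(m,body(R,[[i*.031,y+j*.031,.016] for i,j in((1,1),(1,-1),(-1,-1),(-1,1))]))
    if np.abs(q).max()<2000: cv2.polylines(o,[np.round(q).astype(np.int32)],True,(0,0,255),1)
cv2.imwrite(sys.argv[1],o)
E
python3 rack.py pics/r1.png
```

```text
7.05 [0.5063 0.3321 0.1571] [-1.000e-04  5.582e-01  8.297e-01 -3.000e-04] 0.03958100229242453 4.886658025864031
```

View pics/r1.png

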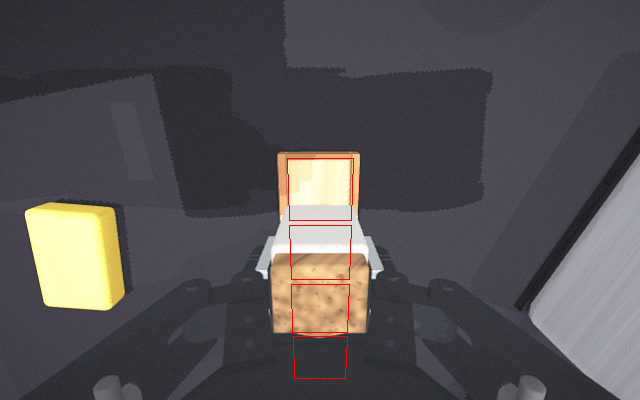

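The overlay matches the end bay (inner edges 287–354, top edge 158) to about 1–2 px, so the rack pose is right. The square is held upright. Lower and release.

>>> jog_arm:
  commands:
    - [0,0,-0.6,0,0,0,-1]
    - [0,0,-1.2,0,0,0,-1]
    - [0,0,-1.8,0,0,0,-1]
    - [0,0,-2.15,0,0,0,-1]
    - [0,0,-2.3,0,0,0,-1]
    - [0,0,-2.38,0,0,0,-1]
    - [0,0,-2.38,0,0,0,-1]
    - [0,0,-2.38,0,0,0,0.4]
    - [0,0,-2.38,0,0,0,0.4]
    - [0,0,-2.38,0,0,0,0.4]
  squeeze: 40

```text
time_s: 8.1
ee_pos: [0.5071, 0.3321, 0.039]
tool_rot: [0.0, 0.559, 0.829, 0.0]
wrist_force: [0.3, -0.2, -0.6]
finger_gap: 0.06
grip_force: 0.0
```

>>> jog_arm:
  commands:
    - [0,0,0.6,0,0,0,0.4]
    - [0,0,1.4,0,0,0,0.4]
    - [0,-0.4,2.2,0,0,-3,0.4]
    - [0,-1.2,2.4,0,0,-7,0.4]
    - [0,-2.1,2.4,0,0,-11,0.4]
    - [0.1,-3.0,2.4,0,0,-16,0.4]
    - [0.1,-4.0,2.4,0,0,-21,0.4]
    - [0.1,-5.0,2.4,0,0,-26,0.4]
    - [0.1,-6.0,2.4,0,0,-31,0.4]
    - [0.1,-7.0,2.4,0,0,-36,0.4]

```text
time_s: 9.1
ee_pos: [0.5116, -0.0199, 0.1588]
tool_rot: [0.0, 0.789, 0.615, 0.0]
wrist_force: [0.9, -1.1, 0.5]
finger_gap: 0.0602
grip_force: 0.0
```

>>> jog_arm:
  commands:
    - [0.15,-1.0,0,0,0,-4,0.4]
    - [0.15,-2.0,0,0,0,-8,0.4]
    - [0.15,-3.0,0,0,0,-12,0.4]
    - [0.15,-4.0,0,0,0,-16,0.4]
    - [0.15,-4.8,0,0,0,-20,0.4]
    - [0.15,-5.44,0,0,0,-21.2,0.4]
    - [0.15,-5.44,0,0,0,-21.2,0.4]
    - [0.15,-5.44,-0.4,0,0,-21.2,0.4]
    - [0.15,-5.44,-0.7,0,0,-21.2,0.4]
    - [0.15,-5.44,-0.7,0,0,-21.2,0.4]

```text
time_s: 10.1
ee_pos: [0.5186, -0.2889, 0.1219]
tool_rot: [-0.001, 0.887, 0.461, -0.001]
wrist_force: [-0.1, 0.9, -0.8]
finger_gap: 0.0597
grip_force: 0.0
```

```bash
python3 look.py pics/w3.png
```

```text
10.1 [ 0.5186 -0.2889  0.1219] [-1.300e-03  8.874e-01  4.610e-01 -6.000e-04] [-0.62  0.59  1.76  0.    0.79 -0.01]
slim_mid [316.    0.6] 0.71 [ 0.5957 -0.1748]
slim_mid [319.1 263.7] 0.36 [ 0.4925 -0.3253]
pot_mid [316.6 110. ] 0.74 [ 0.5586 -0.2279]
bottle_mid [320.5 211. ] 0.97 [ 0.5186 -0.2899]
tray/rack [321.5 153.2] 0.85 [ 0.5413 -0.2592]
```

View pics/w3.png

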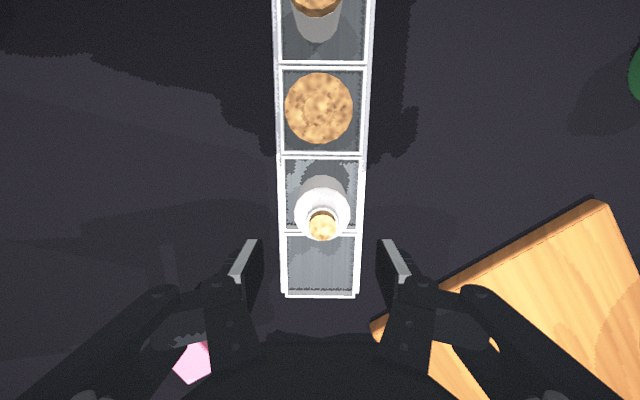

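The bottle (322,210) is midway between the fingers and on the TCP's axis; the cup the square stood in is now empty. Descend and grip.

>>> jog_arm:
  commands:
    - [0,0,-0.4,0,0,0,0.4]
    - [0,0,-0.8,0,0,0,0.4]
    - [0,0,-1.2,0,0,0,0.4]
    - [0,0,-1.5,0,0,0,0.4]
    - [0,0,-1.74,0,0,0,0.4]
    - [0,0,-1.74,0,0,0,0.4]
    - [0,0,-1.74,0,0,0,-1]
    - [0,0,-1.74,0,0,0,-1]
    - [0,0,-1.74,0,0,0,-1]
    - [0,0,-1.74,0,0,0,-1]
  squeeze: 40

```text
time_s: 11.5
ee_pos: [0.5196, -0.2902, 0.0371]
tool_rot: [0.001, 0.888, 0.461, 0.0]
wrist_force: [-1.1, 0.7, 5.5]
finger_gap: 0.0407
grip_force: 40.9
```

>>> jog_arm:
  commands:
    - [0,0,0.6,0,0,0,-1]
    - [0,0,1.4,0,0,0,-1]
    - [0,0,2.2,0,0,0,-1]
    - [0,0.6,2.4,0,0,4,-1]
    - [0,1.4,2.4,0,0,9,-1]
    - [0,2.3,2.4,0,0,14,-1]
    - [0.1,3.2,2.4,0,0,19,-1]
    - [0.1,4.1,2.4,0,0,24,-1]
    - [0.1,5.0,2.4,0,0,29,-1]
    - [0.1,6.0,2.4,0,0,34,-1]
  squeeze: 40

```text
time_s: 12.5
ee_pos: [0.5241, 0.0115, 0.1565]
tool_rot: [0.0, 0.713, 0.701, 0.0]
wrist_force: [1.0, -0.2, -1.2]
finger_gap: 0.041
grip_force: 41.0
```

>>> jog_arm:
  commands:
    - [0.1,1.0,0,0,0,5,-1]
    - [0.1,2.0,0,0,0,10,-1]
    - [0.1,3.0,0,0,0,15,-1]
    - [0.15,4.0,0,0,0,20,-1]
    - [0.15,4.7,0,0,0,23,-1]
    - [0.15,5.16,0,0,0,23.2,-1]
    - [0.15,5.16,0,0,0,23.2,-1]
    - [0.15,5.16,-0.4,0,0,23.2,-1]
    - [0.15,5.16,-0.8,0,0,23.2,-1]
    - [0.15,5.16,-1.0,0,0,23.2,-1]
  squeeze: 40

```text
time_s: 13.5
ee_pos: [0.5313, 0.267, 0.105]
tool_rot: [-0.001, 0.559, 0.829, -0.001]
wrist_force: [-0.6, 0.5, -0.7]
finger_gap: 0.0407
grip_force: 41.0
```

```bash
python3 rack.py pics/r2.png
```

```text
13.5 [0.5313 0.267  0.105 ] [-5.000e-04  5.590e-01  8.292e-01 -8.000e-04] 0.04070834667428077 -1.7005996349415138
```

View pics/r2.png

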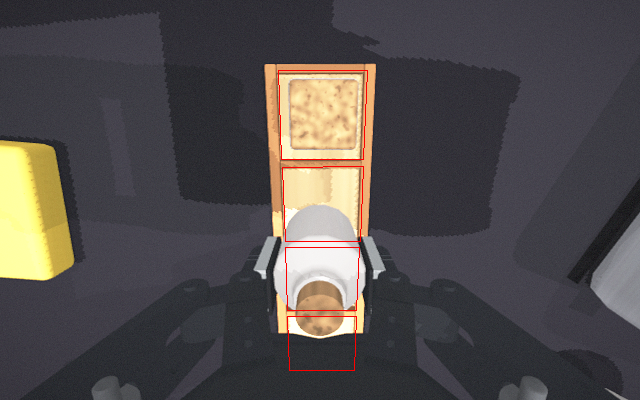

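The square stands in its end bay (323,115), and the bottle is over the next one (321,205). Lower and release.

>>> jog_arm:
  commands:
    - [0,0,-0.5,0,0,0,-1]
    - [0,0,-0.9,0,0,0,-1]
    - [0,0,-1.15,0,0,0,-1]
    - [0,0,-1.3,0,0,0,-1]
    - [0,0,-1.38,0,0,0,-1]
    - [0,0,-1.38,0,0,0,-1]
    - [0,0,-1.38,0,0,0,0.4]
    - [0,0,-1.38,0,0,0,0.4]
    - [0,0,-1.38,0,0,0,0.4]
    - [0,0,-0.9,0,0,0,0.4]
  squeeze: 40

```text
time_s: 14.55
ee_pos: [0.5308, 0.2676, 0.0596]
tool_rot: [-0.001, 0.559, 0.829, -0.002]
wrist_force: [-0.5, 0.5, 0.0]
finger_gap: 0.0599
grip_force: 0.0
```

>>> jog_arm:
  commands:
    - [0,0,0.8,0,0,0,0.5]
    - [0,-0.2,1.6,0,0,-3,0.5]
    - [0.1,-0.9,1.9,0,0,-8,0.5]
    - [0.2,-1.7,1.9,0,0,-13,0.5]
    - [0.2,-2.6,1.9,0,0,-18,0.5]
    - [0.3,-3.5,1.9,0,0,-23,0.5]
    - [0.3,-4.4,1.9,0,0,-28,0.5]
    - [0.4,-5.3,1.9,0,0,-33,0.5]
    - [0.4,-6.2,1.9,0,0,-38,0.5]
    - [0.5,-7.2,1.9,0,0,-43,0.5]

```text
time_s: 15.55
ee_pos: [0.5563, -0.0932, 0.1567]
tool_rot: [0.0, 0.825, 0.566, 0.0]
wrist_force: [0.6, 0.4, -0.2]
finger_gap: 0.0638
grip_force: 0.0
```

>>> jog_arm:
  commands:
    - [0.05,-0.9,0,0,0,-4,0.5]
    - [0.05,-1.8,0,0,0,-8,0.5]
    - [0.05,-2.4,0,0,0,-12,0.5]
    - [0.05,-2.72,0,0,0,-14.2,0.5]
    - [0.05,-2.72,0,0,0,-14.2,0.5]
    - [0.05,-2.72,-0.4,0,0,-14.2,0.5]
    - [0.05,-2.72,-0.7,0,0,-14.2,0.5]
    - [0.05,-2.72,-0.7,0,0,-14.2,0.5]
    - [0.05,-2.72,-0.7,0,0,-14.2,0.5]
    - [0.05,-2.72,-0.7,0,0,-14.2,0.5]

```text
time_s: 16.55
ee_pos: [0.5597, -0.2272, 0.1223]
tool_rot: [0.0, 0.887, 0.461, 0.0]
wrist_force: [1.0, -0.3, 0.7]
finger_gap: 0.0646
grip_force: 0.0
```

```bash
python3 look.py pics/w4.png
```

```text
16.55 [ 0.5597 -0.2272  0.1223] [5.000e-04 8.873e-01 4.613e-01 4.000e-04] [-0.49  0.6   1.73  0.    0.8   0.12]
pot_mid [131.8  41.1] 0.98 [ 0.5246 -0.0602]
pot_mid [323.2 206.7] 0.74 [ 0.5627 -0.2283]
square_mid [319.4 323.7] 0.42 [ 0.4994 -0.3134]
```

View pics/w4.png

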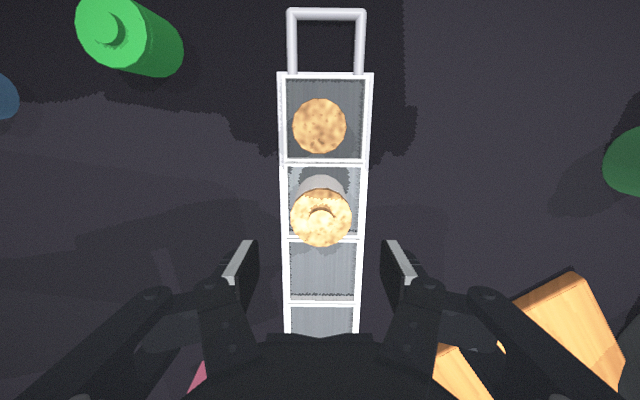

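The white pot (321,215) is between the fingers, with slim at (319,125) and the green decoy away at (115,35). Descend and grip.

>>> jog_arm:
  commands:
    - [0,0,-0.4,0,0,0,0.5]
    - [0,0,-0.8,0,0,0,0.5]
    - [0,0,-1.2,0,0,0,0.5]
    - [0,0,-1.5,0,0,0,0.5]
    - [0,0,-1.7,0,0,0,0.5]
    - [0,0,-1.7,0,0,0,0.5]
    - [0,0,-1.7,0,0,0,-1]
    - [0,0,-1.7,0,0,0,-1]
    - [0,0,-1.7,0,0,0,-1]
    - [0,0,-1.7,0,0,0,-1]
  squeeze: 40

```text
time_s: 17.95
ee_pos: [0.5597, -0.2279, 0.0372]
tool_rot: [0.001, 0.888, 0.461, 0.0]
wrist_force: [-1.1, 0.1, 6.4]
finger_gap: 0.0434
grip_force: 41.2
```

>>> jog_arm:
  commands:
    - [0,0,0.6,0,0,0,-1]
    - [0,0,1.4,0,0,0,-1]
    - [0,0,2.2,0,0,0,-1]
    - [0,0.6,2.4,0,0,5,-1]
    - [0,1.4,2.4,0,0,11,-1]
    - [0,2.3,2.4,0,0,17,-1]
    - [0,3.2,2.4,0,0,23,-1]
    - [0,4.1,2.4,0,0,29,-1]
    - [0,5.0,2.4,0,0,35,-1]
    - [0,5.9,2.4,0,0,41,-1]
  squeeze: 40

```text
time_s: 18.95
ee_pos: [0.5589, 0.0691, 0.1564]
tool_rot: [0.0, 0.668, 0.744, 0.0]
wrist_force: [1.1, 0.2, -1.2]
finger_gap: 0.0431
grip_force: 41.2
```

>>> jog_arm:
  commands:
    - [0,0.9,0,0,0,5,-1]
    - [0,1.8,0,0,0,10,-1]
    - [-0.05,2.5,0,0,0,15,-1]
    - [-0.05,2.77,0,0,0,16.2,-1]
    - [-0.05,2.77,0,0,0,16.2,-1]
    - [-0.05,2.77,-0.4,0,0,16.2,-1]
    - [-0.05,2.77,-0.8,0,0,16.2,-1]
    - [-0.05,2.77,-1.0,0,0,16.2,-1]
    - [-0.05,2.77,-1.0,0,0,16.2,-1]
    - [-0.05,2.77,-1.0,0,0,16.2,-1]
  squeeze: 40

```text
time_s: 19.95
ee_pos: [0.5572, 0.2052, 0.1068]
tool_rot: [0.0, 0.559, 0.829, 0.0]
wrist_force: [0.3, -0.2, -0.6]
finger_gap: 0.0432
grip_force: 41.2
```

```bash
python3 rack.py pics/r3.png
```

```text
19.95 [0.5572 0.2052 0.1068] [1.000e-04 5.592e-01 8.290e-01 1.000e-04] 0.043187323315040285 -8.154945433705318
```

View pics/r3.png

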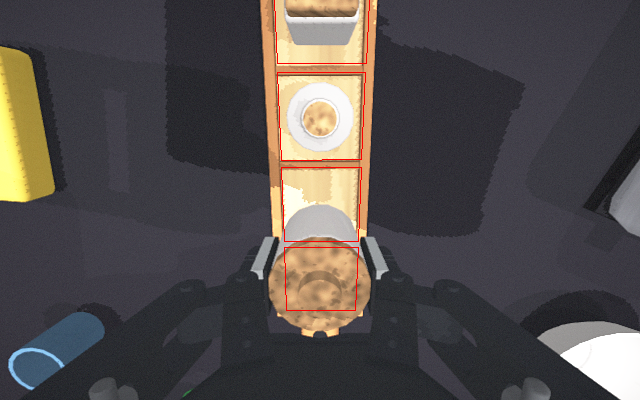

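The bottle stands upright in its bay (320,117), with the pot over the next (321,205). Lower and release.

>>> jog_arm:
  commands:
    - [0,0,-0.5,0,0,0,-1]
    - [0,0,-0.9,0,0,0,-1]
    - [0,0,-1.15,0,0,0,-1]
    - [0,0,-1.3,0,0,0,-1]
    - [0,0,-1.38,0,0,0,-1]
    - [0,0,-1.38,0,0,0,-1]
    - [0,0,-1.38,0,0,0,0.5]
    - [0,0,-1.38,0,0,0,0.5]
    - [0,0,-1.38,0,0,0,0.5]
    - [0,0,-0.9,0,0,0,0.5]
  squeeze: 40

```text
time_s: 21.0
ee_pos: [0.5557, 0.2055, 0.0596]
tool_rot: [-0.001, 0.559, 0.829, -0.001]
wrist_force: [-0.8, 0.3, 0.2]
finger_gap: 0.064
grip_force: 0.0
```

>>> jog_arm:
  commands:
    - [0,0,0.8,0,0,0,0.4]
    - [0,-0.2,1.6,0,0,-4,0.4]
    - [0.1,-0.9,1.9,0,0,-11,0.4]
    - [0.2,-1.7,1.9,0,0,-18,0.4]
    - [0.3,-2.6,1.9,0,0,-25,0.4]
    - [0.4,-3.5,1.9,0,0,-32,0.4]
    - [0.5,-4.4,1.9,0,0,-39,0.4]
    - [0.6,-5.3,1.9,0,0,-46,0.4]
    - [0.7,-6.2,1.9,0,0,-52,0.4]
    - [0.77,-7.1,1.9,0,0,-57.2,0.4]

```text
time_s: 22.0
ee_pos: [0.5953, -0.1512, 0.1567]
tool_rot: [0.0, 0.889, 0.459, 0.0]
wrist_force: [0.4, -0.0, -0.8]
finger_gap: 0.0594
grip_force: 0.0
```

>>> jog_arm:
  commands:
    - [0,-0.4,0,0,0,0,0.4]
    - [0,-0.51,0,0,0,0,0.4]
    - [0,-0.51,0,0,0,0,0.4]
    - [0,-0.51,-0.4,0,0,0,0.4]
    - [0,-0.51,-0.7,0,0,0,0.4]
    - [0,-0.51,-0.7,0,0,0,0.4]
    - [0,-0.51,-0.7,0,0,0,0.4]
    - [0,-0.51,-0.7,0,0,0,0.4]
    - [0,-0.51,-0.7,0,0,0,0.4]
    - [0,-0.51,-0.7,0,0,0,0.4]

```text
time_s: 23.0
ee_pos: [0.5955, -0.1747, 0.1219]
tool_rot: [0.0, 0.888, 0.461, 0.0]
wrist_force: [-0.8, -0.5, -0.6]
finger_gap: 0.0598
grip_force: 0.0
```

```bash
python3 look.py pics/w5.png
```

```text
23.0 [ 0.5955 -0.1747  0.1219] [4.000e-04 8.875e-01 4.608e-01 3.000e-04] [-0.39  0.62  1.69 -0.    0.83  0.22]
slim_mid [319.7 209.2] 0.71 [ 0.5964 -0.1738]
pot_mid [151.9 131.7] 0.77 [ 0.5299 -0.0579]
cup [328.4 194.5] 0.69 [ 0.6028 -0.1785]
```

View pics/w5.png

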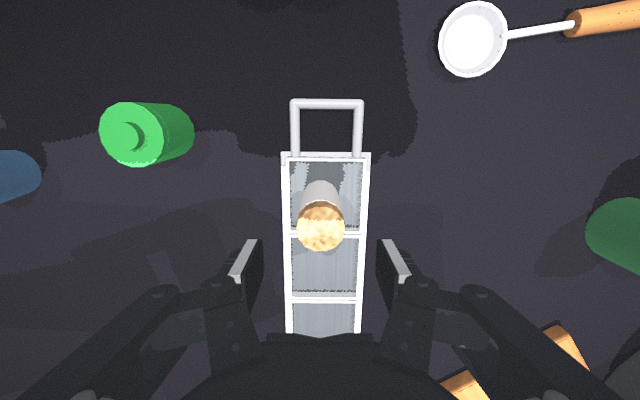

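Slim (320,215) is centred between the fingers. Descend and grip.

>>> jog_arm:
  commands:
    - [0,0,-0.4,0,0,0,0.4]
    - [0,0,-0.8,0,0,0,0.4]
    - [0,0,-1.2,0,0,0,0.4]
    - [0,0,-1.5,0,0,0,0.4]
    - [0,0,-1.68,0,0,0,0.4]
    - [0,0,-1.68,0,0,0,0.4]
    - [0,0,-1.68,0,0,0,-1]
    - [0,0,-1.68,0,0,0,-1]
    - [0,0,-1.68,0,0,0,-1]
    - [0,0,-1.68,0,0,0,-1]
  squeeze: 40

```text
time_s: 24.4
ee_pos: [0.5957, -0.1749, 0.0383]
tool_rot: [0.001, 0.888, 0.461, 0.001]
wrist_force: [-1.0, -0.8, 7.0]
finger_gap: 0.0315
grip_force: 39.7
```

>>> jog_arm:
  commands:
    - [0,0,0.6,0,0,0,-1]
    - [0,0,1.4,0,0,0,-1]
    - [0,0,2.2,0,0,0,-1]
    - [0,0.6,2.4,0,0,6,-1]
    - [0,1.4,2.4,0,0,13,-1]
    - [-0.1,2.3,2.4,0,0,20,-1]
    - [-0.1,3.2,2.4,0,0,27,-1]
    - [-0.2,4.1,2.4,0,0,34,-1]
    - [-0.2,5.0,2.4,0,0,41,-1]
    - [-0.26,5.8,2.4,0,0,48,-1]
  squeeze: 40

```text
time_s: 25.4
ee_pos: [0.582, 0.1174, 0.1576]
tool_rot: [0.0, 0.621, 0.784, 0.0]
wrist_force: [0.7, -1.3, -1.4]
finger_gap: 0.0314
grip_force: 39.9
```

>>> jog_arm:
  commands:
    - [0,0.4,0,0,0,6,-1]
    - [0,0.55,0,0,0,9.2,-1]
    - [0,0.55,0,0,0,9.2,-1]
    - [0,0.55,-0.4,0,0,9.2,-1]
    - [0,0.55,-0.8,0,0,9.2,-1]
    - [0,0.55,-1.0,0,0,9.2,-1]
    - [0,0.55,-1.0,0,0,9.2,-1]
    - [0,0.55,-1.0,0,0,9.2,-1]
    - [0,0.55,-1.0,0,0,9.2,-1]
    - [0,0.55,-1.0,0,0,9.2,-1]
  squeeze: 40

```text
time_s: 26.4
ee_pos: [0.5826, 0.1428, 0.1081]
tool_rot: [0.001, 0.559, 0.829, 0.0]
wrist_force: [0.0, -0.1, -1.0]
finger_gap: 0.0311
grip_force: 39.9
```

```bash
python3 rack.py pics/r4.png
```

```text
26.4 [0.5826 0.1428 0.1081] [5.000e-04 5.588e-01 8.293e-01 5.000e-04] 0.031051568483491793 -14.596087138084211
```

View pics/r4.png

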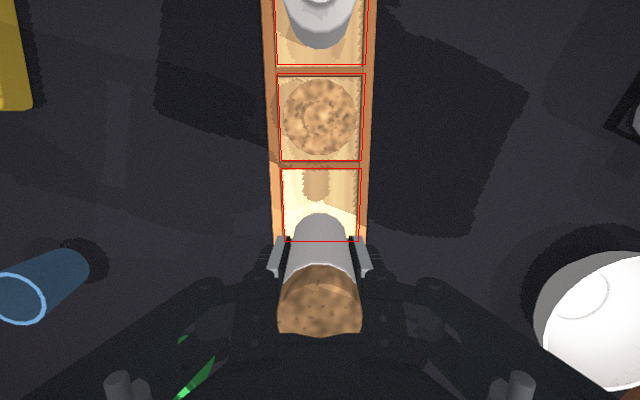

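The pot stands in its bay (320,117), and slim hangs over the handle-end bay (320,205). Lower, release and back off.

>>> jog_arm:
  commands:
    - [0,0,-0.5,0,0,0,-1]
    - [0,0,-0.9,0,0,0,-1]
    - [0,0,-1.15,0,0,0,-1]
    - [0,0,-1.3,0,0,0,-1]
    - [0,0,-1.38,0,0,0,-1]
    - [0,0,-1.38,0,0,0,-1]
    - [0,0,-1.38,0,0,0,0.4]
    - [0,0,-1.38,0,0,0,0.4]
    - [0,0,-1.38,0,0,0,0.4]
    - [0,0,-1.38,0,0,0,0.4]
  squeeze: 40

```text
time_s: 27.45
ee_pos: [0.5824, 0.1428, 0.0386]
tool_rot: [0.0, 0.559, 0.829, 0.0]
wrist_force: [0.3, 0.3, -0.3]
finger_gap: 0.0596
grip_force: 0.0
```

>>> jog_arm:
  commands:
    - [0,0,0.5,0,0,0,0.4]
    - [0,0,1.2,0,0,0,0.4]
    - [0,0,2.0,0,0,0,0.4]
    - [0,-0.6,2.6,0,0,0,0.4]
    - [0,-1.4,3,0,0,0,0.4]
    - [0,-2.2,3,0,0,0,0.4]
    - [0,-3,3,0,0,0,0.4]
    - [0,-4,3,0,0,0,0.4]
    - [0,-5,3,0,0,0,0.4]
    - [0,-5,3,0,0,0,0.4]

```text
time_s: 28.45
ee_pos: [0.5822, -0.1124, 0.1884]
tool_rot: [0.001, 0.561, 0.828, -0.0]
wrist_force: [0.6, 1.0, -0.0]
finger_gap: 0.0598
grip_force: 0.0
```

Run:
```python
from h import *
t=ctrl.snapshot('top')[:,:,::-1];s=ctrl.snapshot('side')[:,:,::-1]
a=cv2.resize(t[120:230,100:300],None,fx=4,fy=4)[:300,:800];a=cv2.resize(t[125:225,105:275],(510,300),interpolation=cv2.INTER_CUBIC);b=cv2.resize(s[95:195,285:395],(330*51//51,300),interpolation=cv2.INTER_CUBIC)
cv2.imwrite('pics/end.png',np.vstack([a,np.hstack([b,np.zeros((300,180,3),np.uint8)])]))
print(ctrl.sense()['time_s'])
```

```text
28.55
```

View pics/end.png

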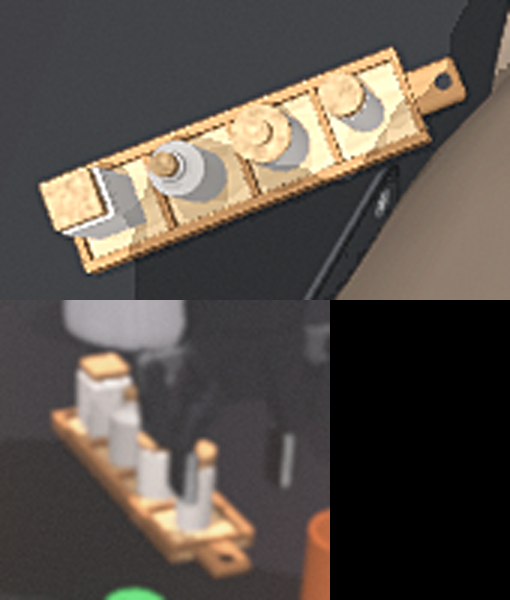

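The end picture shows slim, pot, bottle and square upright, one in each bay, starting from the rack's handle, and the gripper clear of them. Handing in.

```bash
python3 -c "
from bench import ctrl
print(ctrl.hand_in())"
```

```text
the job is handed in; nothing more can be done
None
```

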